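# Load the bake-out oven tray

### The arm

A 6-joint arm with a two-finger parallel gripper is mounted at the origin on the work surface. World frame = base frame: x ahead of the robot, y to its left, z up, the work surface at z = 0. Lengths are in m, angles in rad, forces in N, time in s.
With the tool pointing down it reaches from about 0.275 to 0.825 m from the base axis. Payload 5.2 kg.
Tool frame: the origin (TCP) lies at the very end of the fingers, on their centre line; the grasp point (between the pads) lies 19 mm behind it; z points along the fingers, y is the line along which they close (so a half turn about z gives the same grasp; the last joint's range is limited). The gripper opens to 93 mm and grips with 3 to 60 N. Pads are 15 mm wide; open, the fingers measure 128 mm over their backs; the gripper's body (75 mm by 188 mm) begins 65 mm behind the grasp point.
Start: joints at [1.107, 0.259, 1.535, -0, 1.348, -0.203], TCP at [0.142, 0.531, 0.219] pointing down, gripper open.
Joint ranges: [-3.14, 3.14], [-0.91, 2.08], [0.19, 2.58], [-1.22, 4.36], [0.22, 2.71], [-3.12, 3.12]. Speed limits (rad/s): [2.57, 2.57, 3.14, 3.14, 3.14, 3.14].

### API

Orientations are given as a unit quaternion [x, y, z, w].
In Python, from station import r, imaging, workorder gives the robot as it stands.
- The arm moves only by the tool play_rows, never from a script. Its argument "rows" is a list of rows, each a list of 3 entries, a list of its own where there are three numbers: the shift along the tool's x, y, z in m, then the turn, a rotation vector about the tool's x, y, z in degrees, then the closure, from -1 (fully open) to 1 (shut), so that 0 is half open. A call has exactly 10 rows; each row shifts and turns the commanded pose from where the row before left it, along the tool's axes as they then stand; what a row does not reach is not made up. A row lasts 1/12 s, in which the tool goes at most 41.7 mm and 7.16 degrees, less where a joint would pass 70% of its speed; a pose out of reach is approached as far as the arm can. A call with a gripper value outside its range is refused whole. The fingers move at their own pace and stop on an object; "newtons" is the grip in N (left out, the last holds). Time passes only in rows, so rows that do not move let the fingers close, or fill a call up. It gives the time, the measured TCP pose, the force, the opening and the grip force at its end, in the units of the state.
- r.get_state(): the state, without advancing time (a new reading comes with each control period).
- imaging.snapshot(name): name is "scene" or "top" or "wrist"; returns a dict with "color" (384x512x3 uint8, blue, green, red), "range_z" (384x512 float32, m along the optical axis (not along the pixel's ray), 0 where there is no reading), "fx", "fy", "cx", "cy" (pixels), "R" (3x3) and "t" (3): a world point X has camera coordinates R X + t; the wrist camera has in their place "mount" (4x4, takes a point from camera to tool coordinates, whose origin is the TCP and whose axes are the flange's). Camera axes: x right, y down, z forward; pixel columns grow to the right and rows downward; lengths in m; the calibration is good to about 2 mm. A picture is of the moment at which its call begins: read the wrist's pose just before it.
- workorder.hand_in(): hands the job in; it is judged then, once.
The state is a dict: "time_s": time; "q": joint angles; "joint_vel": joint speeds; "tau": joint torques, N m; "ee_pos": TCP position; "orientation": TCP orientation; "contact_force": force on the tool from outside, world axes, zero at the start; "wrist_torque": the same for the moment, N m; "width": opening from 0.0 (shut) to 1.0 (fully open); "grip_force": force on a finger pad.
Only numpy, scipy, OpenCV 4.12 (cv2) and the standard library are available. Lean on these libraries where they do the work, as an engineer would, in place of code of your own. Each camera call takes 0.05 s, during which the arm holds its last target. There are 200 camera calls.

### The job

Draw out the sliding tray of the small white bake-out oven, take the T-piece and the longer of the two straight pipe pieces out of the grey parts bin and lay both flat on the floor of the tray, then push the tray fully home under the hood. Leave the short straight piece and the elbow in the bin, and do not disturb the bottle, the beaker on the oven or the wrench.

Things in the scene. Friction and masses are not known exactly. Their poses are not given: they have to be found in the camera images.
- bin: Fixed grey plastic bin, 295 x 295 mm, 45 mm high, walls and floor 5 mm thick, split by full-height 5 mm walls into 2 x 2 cells 140 mm square, one pipe piece in each (which and its yaw vary). Origin: centre of underside; x, y along its sides; cell centres at +-72.5 mm. One of bin and oven stands left of the robot's centre line, the other right.
- tee: Stainless steel, 26 mm round tube with 40 mm square, 10 mm thick end flanges, lying on them, tube axes 20 mm up. T-piece: run 110 mm long along x at y = -10 mm; branch from its middle along +y, flange face at y = +50 mm. Bare tube: run |x| 13 to 45 mm, branch y +3 to +40 mm. Origin at the height of the axes, x = 0 on the branch. 0.3 to 0.55 kg.
- long_pipe: Stainless steel, 26 mm round tube with 40 mm square, 10 mm thick end flanges, lying on them, tube axes 20 mm up. Longer straight piece, 120 mm over its flanges. Origin: its middle, on the tube axis; x along the tube. Bare tube x = -50 to +50 mm. 0.2 to 0.4 kg.
- short_pipe: Stainless steel, 26 mm round tube with 40 mm square, 10 mm thick end flanges, lying on them, tube axes 20 mm up. Shorter straight piece, 80 mm over its flanges; stays in the bin. Origin: its middle, on the tube axis; x along the tube.
- elbow: Stainless steel, 26 mm round tube with 40 mm square, 10 mm thick end flanges, lying on them, tube axes 20 mm up. Right-angle elbow, two arms 65 mm from corner to flange face, along +x and +y; stays in the bin. Corner at x, y = -22, -22 mm; origin at the height of the axes.
- oven: Fixed small white oven, a low hood over a sliding tray. Housing 190 mm deep (x = +105 to +295 mm), 250 mm wide, 105 mm high; the slot in its front face (x = +105 mm, looking along -x to the robot) is 210 mm wide, 75 mm high. Origin: on the table, 105 mm in front of the middle of that face; x points into the oven.
- tray (a joint): Travel of the tray out of the oven along the oven's -x, in m: 0 = fully home, 0.155 = fully out (then the whole tray lies in front of the hood). It starts home or a little out. Stays where it is left.
- tray_floor (a point): Centre of the tray's floor, on its upper face, 14 mm above the table; axes as the oven's; it lies at oven x = 185 mm minus the tray's travel. Aluminium tray, 150 x 180 mm inside (x by y), walls 5 mm thick and 18 mm high.
- tray_grip (a point): Grip point of the tray's handle: a steel upright block, 20 mm (x) by 36 mm (y), 40 mm high, on a ledge 135 mm in front of the tray's centre. The point is on its axis, 10 mm below its top, 44 mm above the table, 30 mm above the ledge. With the tray home it is 55 mm in front of the housing's face.
- bottle: Amber bottle, 48 mm diameter, 140 mm tall, standing between bin and oven; leave alone. Origin: centre of its underside.
- beaker: Glass beaker, 60 mm diameter, 70 mm tall, standing on top of the oven; leave alone. Origin: centre of its underside.
- wrench: Steel wrench, 170 mm long, lying flat on the table between bin and oven, nearer the robot than the bottle; leave alone. Its length is along x.
There are look-alikes about, which are no part of the job. Leave any black or red look-alike of the tee alone.

How it is judged:
By the outcome, as a careful person would: the job done as asked, in the order asked, and still so for the second after the job is handed in, with the robot touching nothing.
It also fails if it takes over 72 s, if anything falls off the work surface, if the arm or the gripper's body presses on something with over 40 N, if the wrist force passes 120 N, or if a joint passes its speed limit or range.

## Working session

There is one attempt and no reset: what is moved stays moved. The work goes in short steps, Python scripts to look and compute and a tool call to move; the robot and the scene stay as the last step left them, time stands still between calls to the robot, and variables do not carry over. Pictures are saved under pics/ and viewed, at most 12 in all, crops included, and the job is handed in when it is done.

Besides the shell and the picture viewer there is one more tool, called after "Emit:" by a JSON object that holds its "fn" and its "kwargs". play_rows: Moves the arm, as the interface text tells. Its arguments: {"type":"object","properties":{"rows":{"type":"array"},"newtons":{"type":"number"}},"required":["rows"]}

```bash
ls; mkdir -p pics; cat > h.py <<'E'
import numpy as np, cv2
from station import r, imaging, workorder
from scipy.spatial.transform import Rotation as Rot
def snap(n):
    s=r.get_state(); d=imaging.snapshot(n)
    if n=="wrist":
        T=np.eye(4);T[:3,:3]=Rot.from_quat(s["orientation"]).as_matrix();T[:3,3]=s["ee_pos"]
        M=T@np.array(d["mount"]);d["Rw"]=M[:3,:3];d["tw"]=M[:3,3]
    else:
        R=np.array(d["R"]);d["Rw"]=R.T;d["tw"]=-R.T@np.array(d["t"])
    return d
def ray(d,u,v,z):
    D=d["Rw"]@np.array([(u-d["cx"])/d["fx"],(v-d["cy"])/d["fy"],1.]);k=(z-d["tw"][2])/D[2]
    return d["tw"]+k*D
def cloud(d):
    v,u=np.mgrid[:384,:512];Z=d["range_z"]
    P=np.stack([(u-d["cx"])/d["fx"]*Z,(v-d["cy"])/d["fy"]*Z,Z],-1)@d["Rw"].T+d["tw"]
    P[Z<=0]=np.nan;return P
E
python3 - <<'E'
from h import *
for n in("top","scene"):
    d=snap(n);cv2.imwrite(f"pics/{n}0.png",cv2.resize(d["color"],(768,576)));np.savez(f"{n}0.npz",**d)
    print(n,d["tw"],d["Rw"].round(2).tolist(),d["fx"])
s=r.get_state();print(s)
E
```

```text
pics
top [ 0.35701816 -0.01854     1.18740576] [[-0.02, -0.99, 0.14], [-1.0, 0.02, 0.01], [-0.02, -0.14, -0.99]] 457.1316650910804
scene [ 1.18280467 -0.13957232  1.21947452] [[0.17, 0.85, -0.5], [0.99, -0.14, 0.1], [0.01, -0.51, -0.86]] 482.3324614941601
{'time_s': 0.1, 'q': array([ 1.10720016e+00,  2.59291575e-01,  1.53593550e+00, -3.02373146e-05,
        1.34799781e+00, -2.02807433e-01]), 'joint_vel': array([-0.00262174, -0.00212438, -0.00192621, -0.00156665,  0.00048625,
        0.00085309]), 'tau': array([ 2.34906089e-03, -4.38212085e+01, -2.84641206e+01,  7.20172981e-02,
        3.63057316e-02, -2.75564463e-05]), 'ee_pos': array([0.14158825, 0.53097056, 0.2179046 ]), 'orientation': array([ 1.30021805e-01,  9.91510799e-01, -7.76048748e-04, -2.52995074e-04]), 'contact_force': array([ 0.46577601,  0.35612508, -0.58808781]), 'wrist_torque': array([ 0.05674779,  0.01089002, -0.00573779]), 'grip_force': 0.0, 'width': 0.9995144273256329}
```

View pics/top0.png

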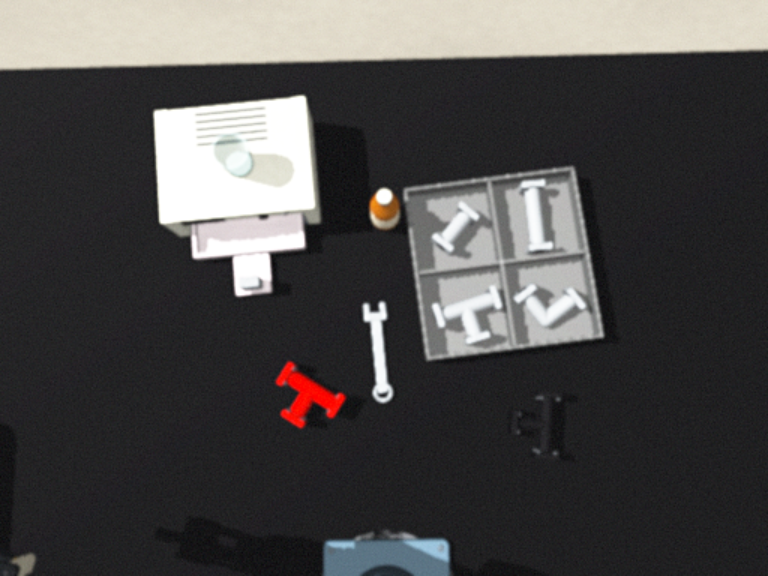

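View pics/scene0.png

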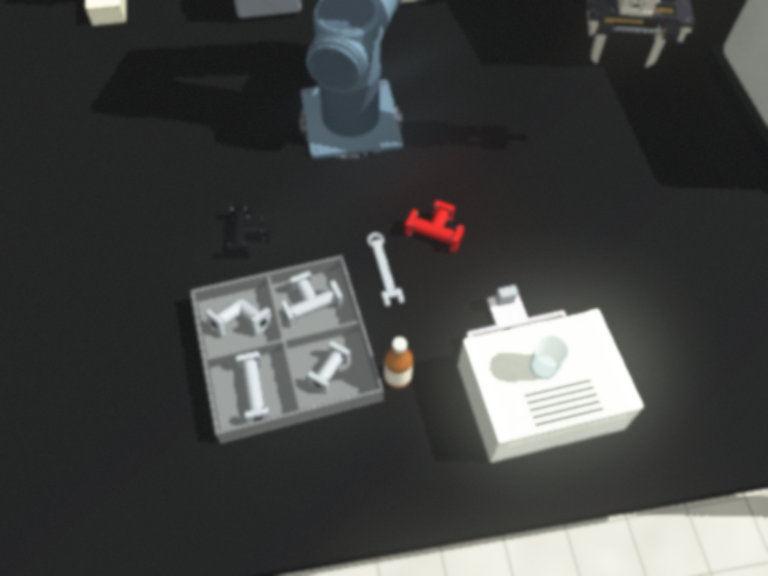

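The top view shows the oven on the left, with its tray slightly out and the handle at about (251,282). The bin is on the right. The candidates, in the enlarged top view, are:
- **T-shapes:** steel tee in the bin (468,310), red tee (308,395) and black tee (540,425). The steel one in the bin is meant.
- **Straights:** far-right cell (536,215), which is clearly longer, and far-left cell (457,228), which is the short one.

Next I'll measure these and make one crop.

```bash
cat > m.py <<'E'
from h import *
d=dict(np.load("top0.npz"));P=cloud(d)
c=d["color"];cv2.imwrite("pics/crop.png",cv2.resize(c[105:245,260:410],(750,700))[:600])
print("table z",np.nanmedian(P[200:210,230:240,2]),"noise",np.nanstd(P[200:210,230:240,2]))
def rect(u0,v0,u1,v1,zl,zh,nm):
    u0,v0,u1,v1=[int(k/1.5) for k in(u0,v0,u1,v1)]
    Q=P[v0:v1,u0:u1].reshape(-1,3);Q=Q[(Q[:,2]>zl)&(Q[:,2]<zh)]
    (cx,cy),(w,h),a=cv2.minAreaRect(Q[:,:2].astype(np.float32)*1000)
    print(nm,len(Q),"c",round(cx,1),round(cy,1),"wh",round(w,1),round(h,1),"ang",round(a,1),"z",np.percentile(Q[:,2],[5,50,95]).round(4))
    return Q
rect(140,80,330,240,.095,.118,"oven top")
rect(395,150,620,370,.035,.055,"bin")
rect(225,255,285,305,.045,.07,"handle top")
rect(225,255,285,305,.007,.025,"ledge")
for nm,b in dict(short=(425,200,488,255),long=(515,175,560,255),tee=(430,285,503,345),elbow=(515,282,587,330)).items():
    rect(*b,.022,.06,nm)
E
python3 m.py
```

```text
table z 0.001135485628868338 noise 0.002371871256709896
oven top 7114 c 727.9 239.2 wh 198.2 251.1 ang 4.6 z [0.1027 0.1065 0.1102]
bin 3215 c 560.2 -192.8 wh 295.8 317.1 ang 6.2 z [0.0358 0.0419 0.0486]
handle top 116 c 534.0 223.9 wh 19.9 36.6 ang 2.4 z [0.0499 0.0546 0.0584]
ledge 476 c 548.0 225.2 wh 92.5 78.5 ang 88.0 z [0.0108 0.015  0.0193]
short 393 c 621.9 -128.0 wh 39.6 81.0 ang 49.9 z [0.0291 0.0388 0.0479]
long 646 c 647.0 -267.2 wh 78.7 144.5 ang 85.9 z [0.0271 0.0378 0.0477]
tee 742 c 467.0 -148.1 wh 79.6 110.5 ang 16.5 z [0.0301 0.038  0.0474]
elbow 594 c 494.1 -278.7 wh 77.9 96.6 ang 27.5 z [0.0263 0.0353 0.0501]
```

View pics/crop.png

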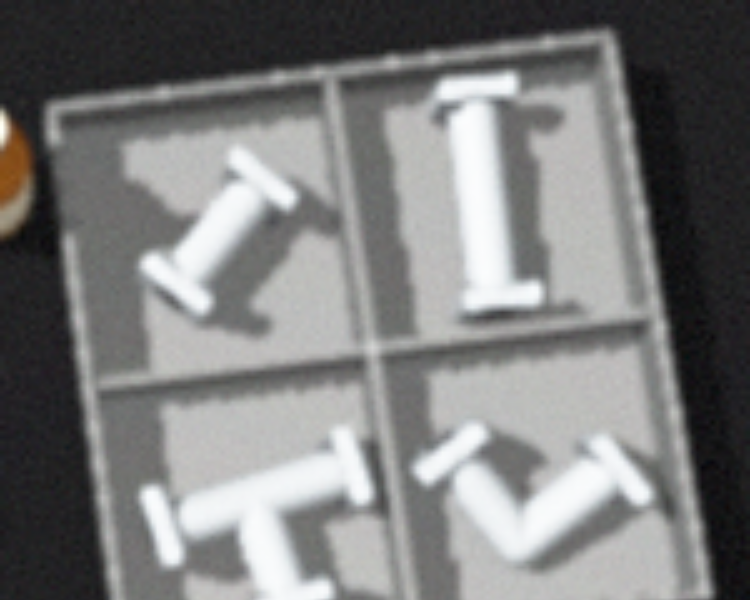

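The crop confirms it: tee at crop (260,500), long straight at (490,195), short straight at (220,230) and elbow at (530,500). I'll start moving towards the tray handle at (0.534, 0.224). The oven yaw is about 4.5° and the tray is about 45 mm out.

Emit:
{"fn": "play_rows", "kwargs": {"rows": [[[0,0,0],[0,0,-6.5],-1],[[0,0,0],[0,0,-6.5],-1],[[0,0,0],[0,0,-6.5],-1],[[-0.03,-0.028,0],[0,0,0],-1],[[-0.03,-0.028,0],[0,0,0],-1],[[-0.03,-0.028,0],[0,0,0],-1],[[-0.03,-0.028,0],[0,0,0],-1],[[-0.03,-0.028,0],[0,0,0],-1],[[-0.03,-0.028,0],[0,0,0],-1],[[-0.03,-0.028,0],[0,0,0],-1]], "newtons": 50}}

```text
time_s: 0.93
ee_pos: [0.3677, 0.3511, 0.2184]
orientation: [-0.04, 0.999, -0.0, -0.0]
contact_force: [0.1, -0.0, 0.3]
width: 0.999
grip_force: 0.0
```

```bash
cat >> h.py <<'E'
def to(x,y,z,head=None):
    "tool-axis shift (mm) to a world TCP target and tool-z turn (deg) to put tool y at the given heading"
    s=r.get_state();R=Rot.from_quat(s["orientation"]).as_matrix()
    d=R.T@(np.array([x,y,z])-s["ee_pos"])*1000
    h=np.degrees(np.arctan2(R[1,1],R[0,1]))
    t=0 if head is None else -((head-h+90)%180-90)
    print("t",round(s["time_s"],2),"tcp",s["ee_pos"].round(4),"tilt",(R[:,2]).round(3),"head",h.round(2),"shift",d.round(1),"turn",round(t,2),"w",round(s["width"],2))
    if t: print("shift after turn",(Rot.from_rotvec([0,0,-t],degrees=True).apply(d)).round(1))
def fit(d,box,zl,zh,br,nm):
    P=cloud(d);g=d["color"].min(2);u0,v0,u1,v1=box
    m=np.zeros(g.shape,bool);m[v0:v1,u0:u1]=1;m&=(g>br)&(P[...,2]>zl)&(P[...,2]<zh)
    n,l,st,_=cv2.connectedComponentsWithStats(m.astype(np.uint8));k=1+st[1:,4].argmax();Q=P[l==k]
    (cx,cy),(w,h),a=cv2.minAreaRect(Q[:,:2].astype(np.float32)*1000)
    print(nm,len(Q),"c",round(cx,1),round(cy,1),"wh",round(w,1),round(h,1),"ang",round(a,1),"z",np.percentile(Q[:,2],[5,50,95]).round(4))
    return Q
E
python3 - <<'E'
from h import *
d=dict(np.load("top0.npz"))
for br in (170,200):
    fit(d,(343,115,375,170),.018,.06,br,"long");fit(d,(285,188,337,232),.018,.06,br,"tee")
to(.534,.224,.12,94.5)
E
```

```text
long 479 c 640.6 -265.2 wh 120.1 38.2 ang 3.7 z [0.0287 0.0382 0.0478]
tee 665 c 467.0 -148.1 wh 79.6 110.4 ang 16.5 z [0.0311 0.0384 0.0476]
long 426 c 640.8 -265.2 wh 119.7 38.2 ang 3.7 z [0.0298 0.0383 0.0478]
tee 517 c 468.6 -158.6 wh 75.2 95.1 ang 21.9 z [0.0319 0.0381 0.0471]
t 0.93 tcp [0.3677 0.3511 0.2184] tilt [-0. -0. -1.] head 94.57 shift [-155.7 -140.    98.4] turn 0.07 w 1.0
shift after turn [-155.9 -139.8   98.4]
```

Emit:
{"fn": "play_rows", "kwargs": {"rows": [[[-0.02,-0.018,0.011],[0,0,0],-1],[[-0.02,-0.018,0.011],[0,0,0],-1],[[-0.02,-0.018,0.011],[0,0,0],-1],[[-0.02,-0.018,0.011],[0,0,0],-1],[[-0.02,-0.018,0.011],[0,0,0],-1],[[-0.02,-0.018,0.011],[0,0,0],-1],[[-0.02,-0.018,0.011],[0,0,0],-1],[[-0.016,-0.014,0.011],[0,0,0],-1],[[0,0,0.01],[0,0,0],-1],[[0,0,0],[0,0,0],-1]]}}

```text
time_s: 1.77
ee_pos: [0.5321, 0.2244, 0.1178]
orientation: [-0.039, 0.999, -0.0, -0.003]
contact_force: [-0.6, -0.8, -0.1]
width: 1.002
grip_force: 0.0
```

```bash
python3 - <<'E'
from h import *
d=snap("wrist");cv2.imwrite("pics/w1.png",d["color"]);to(.534,.224,.025,94.5)
P=cloud(d);m=(P[...,2]>.045)&(P[...,2]<.062)&(abs(P[...,0]-.534)<.06)&(abs(P[...,1]-.224)<.06)
Q=P[m][:,:2].astype(np.float32)*1000;print(len(Q),cv2.minAreaRect(Q),d["tw"])
vu=np.argwhere(m);print(vu.min(0),vu.max(0))
E
```

```text
t 1.82 tcp [0.5319 0.2252 0.119 ] tilt [-0.004 -0.    -1.   ] head 94.5 shift [-2.4 -1.4 94. ] turn -0.0 w 1.0
shift after turn [-2.4 -1.4 94. ]
1365 ((531.4340209960938, 222.06243896484375), (19.617372512817383, 35.600223541259766), 3.8610785007476807) [0.4586211  0.21865365 0.28377492]
[187 227] [215 276]
```

View pics/w1.png

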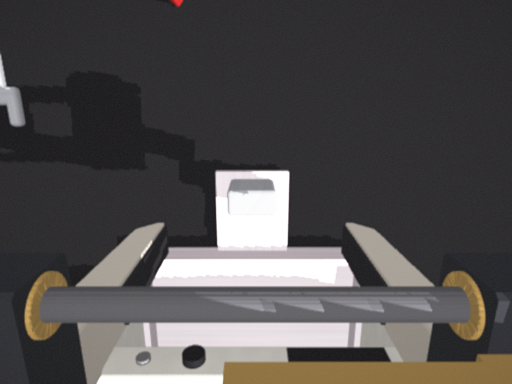

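The handle sits between the fingers at (252,200), and its 19.6 x 35.6 mm size matches. I'll go down and grip.

Emit:
{"fn": "play_rows", "kwargs": {"rows": [[[0,-0.002,0.014],[0,0,0],-1],[[0,0,0.016],[0,0,0],-1],[[0,0,0.016],[0,0,0],-1],[[0,0,0.016],[0,0,0],-1],[[0,0,0.016],[0,0,0],-1],[[0,0,0.014],[0,0,0],-1],[[0,0,0],[0,0,0],1],[[0,0,0],[0,0,0],1],[[0,0,0],[0,0,0],1],[[0,0,0],[0,0,0],1]], "newtons": 50}}

```text
time_s: 2.65
ee_pos: [0.5342, 0.2242, 0.0301]
orientation: [-0.04, 0.999, 0.0, 0.001]
contact_force: [0.6, 0.9, -0.1]
width: 0.762
grip_force: 0.0
```

```bash
python3 - <<'E'
from h import *
to(.534-.11,.224-.0086,.025,94.5);print(r.get_state()["grip_force"],r.get_state()["contact_force"])
E
```

```text
t 2.65 tcp [0.5342 0.2242 0.0301] tilt [ 0.002  0.001 -1.   ] head 94.59 shift [1.105e+02 1.000e-01 4.900e+00] turn 0.09 w 0.76
shift after turn [ 1.105e+02 -1.000e-01  4.900e+00]
0.0 [ 0.60179599  0.87285485 -0.10734967]
```

Emit:
{"fn": "play_rows", "kwargs": {"rows": [[[0,0,0.004],[0,0,0],1],[[0,0,0],[0,0,0],1],[[0,0,0],[0,0,0],1],[[0,0,0],[0,0,0],1],[[0,0,0],[0,0,0],1],[[0,0,0],[0,0,0],1],[[0,0,0],[0,0,0],1],[[0,0,0],[0,0,0],1],[[0,0,0],[0,0,0],1],[[0,0,0],[0,0,0],1]]}}

```text
time_s: 3.48
ee_pos: [0.5336, 0.2221, 0.0247]
orientation: [-0.04, 0.999, -0.001, -0.0]
contact_force: [0.4, -5.8, 0.9]
width: 0.382
grip_force: 50.0
```

Emit:
{"fn": "play_rows", "kwargs": {"rows": [[[0.006,0,0],[0,0,0],1],[[0.012,0,0],[0,0,0],1],[[0.012,0,0],[0,0,0],1],[[0.012,0,0],[0,0,0],1],[[0.012,0,0],[0,0,0],1],[[0.012,0,0],[0,0,0],1],[[0.012,0,0],[0,0,0],1],[[0.012,0,0],[0,0,0],1],[[0.01,0,0],[0,0,0],1],[[0.004,0,0],[0,0,0],1]]}}

```text
time_s: 4.32
ee_pos: [0.429, 0.2139, 0.0247]
orientation: [-0.04, 0.999, -0.001, -0.0]
contact_force: [1.5, -6.5, -3.1]
width: 0.382
grip_force: 50.0
```

Emit:
{"fn": "play_rows", "kwargs": {"rows": [[[0.002,0,0],[0,0,0],1],[[0.002,0,0],[0,0,0],1],[[0.002,0,0],[0,0,0],1],[[0.001,0,0],[0,0,0],1],[[0,0,0],[0,0,0],1],[[0,0,0],[0,0,0],1],[[0,0,0],[0,0,0],1],[[0,0,0],[0,0,0],1],[[0,0,0],[0,0,0],1],[[0,0,0],[0,0,0],1]]}}

```text
time_s: 5.15
ee_pos: [0.4257, 0.2136, 0.0247]
orientation: [-0.04, 0.999, -0.001, 0.002]
contact_force: [7.9, -5.6, -8.0]
width: 0.382
grip_force: 50.0
```

Emit:
{"fn": "play_rows", "kwargs": {"rows": [[[0,0,0],[0,0,0],-0.1],[[0,0,0],[0,0,0],-0.1],[[0,0,0],[0,0,0],-0.1],[[0,0,0],[0,0,0],-0.1],[[0,0,-0.02],[0,0,0],-0.1],[[0,0,-0.035],[0,0,0],-0.1],[[0,0,-0.035],[0,0,0],-0.1],[[0,0,-0.035],[0,0,0],-0.1],[[0,0,-0.035],[0,0,0],-0.1],[[0,0,-0.015],[0,0,0],-0.1]]}}

```text
time_s: 5.98
ee_pos: [0.4244, 0.2155, 0.2045]
orientation: [-0.04, 0.999, 0.001, 0.003]
contact_force: [1.1, -0.3, 0.2]
width: 0.549
grip_force: 0.0
```

```bash
python3 - <<'E'
from h import *
d=snap("top");cv2.imwrite("pics/t2.png",d["color"]);P=cloud(d)
to(.641,-.265,.15,93.7)
for nm,zl,zh,x0,x1 in(("tray rim",.025,.045,.45,.66),("floor",.005,.02,.47,.65)):
    m=(P[...,2]>zl)&(P[...,2]<zh)&(P[...,0]>x0)&(P[...,0]<x1)&(P[...,1]>.11)&(P[...,1]<.34)&(d["color"].min(2)>100)
    Q=P[m][:,:2].astype(np.float32)*1000;print(nm,len(Q),cv2.minAreaRect(Q) if len(Q) else 0)
E
```

```text
t 6.03 tcp [0.4254 0.2157 0.2058] tilt [ 0.009  0.002 -1.   ] head 94.59 shift [-175.9 -496.5   56.6] turn 0.89 w 0.55
shift after turn [-183.6 -493.7   56.6]
tray rim 433 ((571.4635620117188, 222.53170776367188), (214.14981079101562, 163.4223175048828), 86.17855834960938)
floor 3403 ((560.4954223632812, 218.0726776123047), (178.3587646484375, 216.7048797607422), 2.855121612548828)
```

View pics/t2.png

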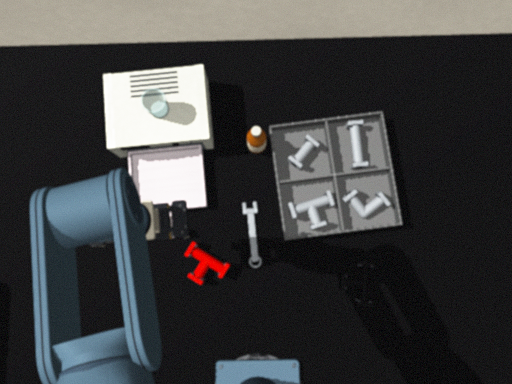

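The tray is now fully out, with its interior at about (168,180), and nothing else has been disturbed. I'll move over to the long pipe.

Emit:
{"fn": "play_rows", "kwargs": {"rows": [[[-0.012,-0.037,0],[0,0,0.9],-0.1],[[-0.012,-0.037,0],[0,0,0],-0.1],[[-0.012,-0.037,0],[0,0,0],-0.1],[[-0.012,-0.037,0],[0,0,0],-0.1],[[-0.012,-0.037,0],[0,0,0],-0.1],[[-0.012,-0.037,0],[0,0,0],-0.1],[[-0.012,-0.037,0],[0,0,0],-0.1],[[-0.012,-0.037,0],[0,0,0],-0.1],[[-0.012,-0.037,0],[0,0,0],-0.1],[[-0.012,-0.037,0],[0,0,0],-0.1]]}}

```text
time_s: 6.87
ee_pos: [0.5667, -0.1481, 0.1988]
orientation: [-0.032, 0.999, 0.0, -0.001]
contact_force: [1.2, 0.5, -0.4]
width: 0.552
grip_force: 0.0
```

Emit:
{"fn": "play_rows", "kwargs": {"rows": [[[-0.014,-0.027,0],[0,0,0],-0.1],[[-0.014,-0.027,0.01],[0,0,0],-0.1],[[-0.014,-0.027,0.012],[0,0,0],-0.1],[[-0.014,-0.027,0.012],[0,0,0],-0.1],[[-0.008,-0.016,0.012],[0,0,0],-0.1],[[0,0,0.01],[0,0,0],-0.1],[[0,0,0],[0,0,0],-0.1],[[0,0,0],[0,0,0],-0.1],[[0,0,0],[0,0,0],-0.1],[[0,0,0],[0,0,0],-0.1]]}}

```text
time_s: 7.7
ee_pos: [0.6388, -0.2652, 0.145]
orientation: [-0.033, 0.999, -0.0, 0.001]
contact_force: [0.3, -0.1, 0.7]
width: 0.549
grip_force: 0.0
```

```bash
python3 - <<'E'
from h import *
d=snap("wrist");cv2.imwrite("pics/w2.png",d["color"]);to(.641,-.265,.009,93.7)
P=cloud(d);g=d["color"].min(2)
m=(P[...,2]>.02)&(P[...,2]<.055)&(abs(P[...,0]-.641)<.075)&(abs(P[...,1]+.265)<.045)&(g>150)
n,l,st,_=cv2.connectedComponentsWithStats(m.astype(np.uint8));k=1+st[1:,4].argmax();print(st[k])
print(cv2.minAreaRect(P[l==k][:,:2].astype(np.float32)*1000))
E
```

```text
t 7.75 tcp [ 0.6389 -0.2653  0.1452] tilt [ 0.002 -0.001 -1.   ] head 93.73 shift [ -1.9   0.3 136.2] turn 0.03 w 0.55
shift after turn [ -1.9   0.3 136.2]
[ 225  113   52  129 3788]
((633.0504150390625, -268.42303466796875), (110.56397247314453, 40.07426834106445), 4.238749027252197)
```

View pics/w2.png

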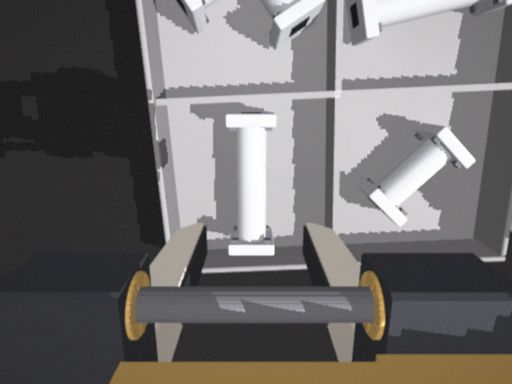

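The long pipe runs from (250,120) to (250,248) and is centred between the fingers. I'll descend and grip.

Emit:
{"fn": "play_rows", "kwargs": {"rows": [[[0,-0.002,0.02],[0,0,0],-0.1],[[0,0,0.025],[0,0,0],-0.1],[[0,0,0.025],[0,0,0],-0.1],[[0,0,0.025],[0,0,0],-0.1],[[0,0,0.018],[0,0,0],-0.1],[[0,0,0.012],[0,0,0],-0.1],[[0,0,0.009],[0,0,0],-0.1],[[0,0,0],[0,0,0],-0.1],[[0,0,0],[0,0,0],-0.1],[[0,0,0],[0,0,0],1]], "newtons": 35}}

```text
time_s: 8.58
ee_pos: [0.6397, -0.2688, 0.0113]
orientation: [-0.032, 0.999, -0.001, 0.001]
contact_force: [0.6, 0.8, -0.8]
width: 0.518
grip_force: 0.0
```

Emit:
{"fn": "play_rows", "kwargs": {"rows": [[[0,0,0],[0,0,0],1],[[0,0,0],[0,0,0],1],[[0,0,0],[0,0,0],1],[[0,0,0],[0,0,0],1],[[0,0,0],[0,0,0],1],[[0,0,0],[0,0,0],1],[[0,0,0],[0,0,0],1],[[0,0,0],[0,0,0],1],[[0,0,0],[0,0,0],1],[[0,0,0],[0,0,0],1]]}}

```text
time_s: 9.42
ee_pos: [0.639, -0.2685, 0.0104]
orientation: [-0.032, 0.999, -0.0, 0.0]
contact_force: [-1.5, 0.5, 5.7]
width: 0.272
grip_force: 35.0
```

Emit:
{"fn": "play_rows", "kwargs": {"rows": [[[0,0,-0.01],[0,0,0],1],[[0,0,-0.02],[0,0,0],1],[[0,0,-0.025],[0,0,0],1],[[0,0,-0.025],[0,0,0],1],[[0,0,-0.025],[0,0,0],1],[[0,0,-0.025],[0,0,0],1],[[0,0,-0.025],[0,0,0],1],[[0,0,-0.025],[0,0,0],1],[[0,0,-0.015],[0,0,0],1],[[0,0,0],[0,0,0],1]]}}

```text
time_s: 10.25
ee_pos: [0.6401, -0.2691, 0.2089]
orientation: [-0.032, 0.999, -0.002, 0.003]
contact_force: [0.3, -0.7, -2.7]
width: 0.27
grip_force: 35.0
```

```bash
python3 - <<'E'
from h import *
to(.5557,.2739,.2,94.5);print(r.get_state()["contact_force"])
d=snap("wrist");P=cloud(d);g=d["color"].min(2);tz=r.get_state()["ee_pos"][2]
m=(abs(P[...,2]-tz-.03)<.035)&(g>130)
n,l,st,_=cv2.connectedComponentsWithStats(m.astype(np.uint8))
for k in np.argsort(-st[1:,4])[:3]+1:print(st[k],cv2.minAreaRect(P[l==k][:,:2].astype(np.float32)*1000))
E
```

```text
t 10.25 tcp [ 0.6401 -0.2691  0.2089] tilt [ 0.005 -0.003 -1.   ] head 93.66 shift [ 49.5 547.3   6.6] turn -0.84 w 0.27
shift after turn [ 41.5 548.    6.6]
[ 0.27184089 -0.69125324 -2.721057  ]
[  191   124   129   162 12548] ((616.74560546875, -270.4916687011719), (76.73908233642578, 55.724666595458984), 3.786301374435425)
[ 218  323   78   39 2203] ((679.851806640625, -265.4874267578125), (19.772994995117188, 37.88179397583008), 3.018672227859497)
[213 160   1   3   3] ((591.9590454101562, -289.0830078125), (0.7420555949211121, 0.022608747705817223), 5.827824592590332)
```

Emit:
{"fn": "play_rows", "kwargs": {"rows": [[[0.003,0.02,0],[0,0,-0.8],1],[[0.003,0.036,0],[0,0,0],1],[[0.003,0.036,0],[0,0,0],1],[[0.003,0.036,0],[0,0,0],1],[[0.003,0.036,0],[0,0,0],1],[[0.003,0.036,0],[0,0,0],1],[[0.003,0.036,0],[0,0,0],1],[[0.003,0.036,0],[0,0,0],1],[[0.003,0.036,0],[0,0,0],1],[[0.003,0.036,0],[0,0,0],1]]}}

```text
time_s: 11.13
ee_pos: [0.5803, 0.0741, 0.2022]
orientation: [-0.039, 0.999, 0.0, -0.002]
contact_force: [1.5, 0.9, -4.3]
width: 0.266
grip_force: 35.0
```

Emit:
{"fn": "play_rows", "kwargs": {"rows": [[[0.003,0.036,0],[0,0,0],1],[[0.003,0.036,0],[0,0,0],1],[[0.003,0.036,0],[0,0,0],1],[[0.003,0.036,0],[0,0,0],1],[[0,0.03,0],[0,0,0],1],[[0,0.02,0],[0,0,0],1],[[0,0.01,0],[0,0,0],1],[[0,0,0.01],[0,0,0],1],[[0,0,0.01],[0,0,0],1],[[0,0,0],[0,0,0],1]]}}

```text
time_s: 11.97
ee_pos: [0.5527, 0.2728, 0.1806]
orientation: [-0.038, 0.999, -0.001, -0.003]
contact_force: [-0.1, -0.4, -3.3]
width: 0.271
grip_force: 35.0
```

```bash
python3 - <<'E'
from h import *
to(.5557,.2739,.02,94.5);print(r.get_state()["contact_force"])
d=snap("wrist");cv2.imwrite("pics/w3.png",d["color"])
E
```

```text
t 11.97 tcp [0.5527 0.2728 0.1806] tilt [-0.006 -0.003 -1.   ] head 94.4 shift [ -4.1   1.2 160.6] turn -0.1 w 0.27
shift after turn [ -4.1   1.2 160.6]
[-0.1072096  -0.37815207 -3.26307704]
```

View pics/w3.png

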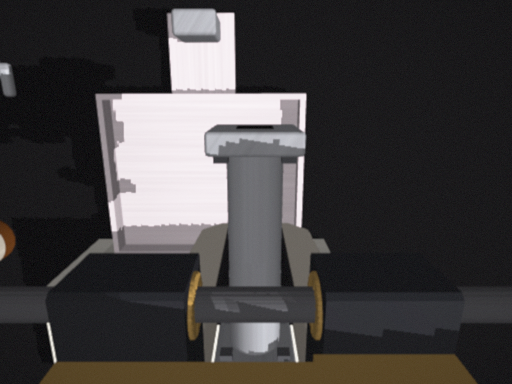

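```bash
python3 - <<'E'
from h import *
d=snap("wrist")
for p in((100,96,.03),(305,95,.03),(194,20,.054)): print(ray(d,*p).round(4))
E
```

```text
[0.4889 0.1263 0.03  ]
[0.4738 0.3125 0.03  ]
[0.4237 0.2142 0.054 ]
```

Emit:
{"fn": "play_rows", "kwargs": {"rows": [[[-0.002,0.001,0.02],[0,0,0],1],[[-0.001,0,0.025],[0,0,0],1],[[0,0,0.025],[0,0,0],1],[[0,0,0.025],[0,0,0],1],[[0,0,0.025],[0,0,0],1],[[0,0,0.018],[0,0,0],1],[[0,0,0.012],[0,0,0],1],[[0,0,0.008],[0,0,0],1],[[0,0,0],[0,0,0],1],[[0,0,0],[0,0,0],1]]}}

```text
time_s: 12.9
ee_pos: [0.5581, 0.2758, 0.0272]
orientation: [-0.039, 0.999, 0.0, 0.0]
contact_force: [-0.1, 0.1, -1.8]
width: 0.269
grip_force: 35.0
```

Emit:
{"fn": "play_rows", "kwargs": {"rows": [[[0,-0.002,0.003],[0,0,0],1],[[0,0,0.002],[0,0,0],1],[[0,0,0.002],[0,0,0],1],[[0,0,0.001],[0,0,0],1],[[0,0,0],[0,0,0],1],[[0,0,0],[0,0,0],1],[[0,0,0],[0,0,0],1],[[0,0,0],[0,0,0],1],[[0,0,0],[0,0,0],1],[[0,0,0],[0,0,0],1]]}}

```text
time_s: 13.73
ee_pos: [0.5581, 0.2742, 0.0193]
orientation: [-0.039, 0.999, 0.0, 0.001]
contact_force: [-0.7, -1.0, 5.4]
width: 0.272
grip_force: 35.0
```

Emit:
{"fn": "play_rows", "kwargs": {"rows": [[[0,0,0],[0,0,0],0.14],[[0,0,0],[0,0,0],0.14],[[0,0,0],[0,0,0],0.14],[[0,0,0],[0,0,0],0.14],[[0,0,-0.01],[0,0,0],0.14],[[0,0,-0.025],[0,0,0],0.14],[[0,0,-0.035],[0,0,0],0.14],[[0,0,-0.035],[0,0,0],0.14],[[0,0,-0.035],[0,0,0],0.14],[[0,0,-0.03],[0,0,0],0.14]]}}

```text
time_s: 14.57
ee_pos: [0.5578, 0.2742, 0.192]
orientation: [-0.039, 0.999, 0.0, 0.001]
contact_force: [0.3, 1.1, 0.2]
width: 0.431
grip_force: 0.0
```

```bash
python3 - <<'E'
from h import *
d=dict(np.load("top0.npz"));P=cloud(d);Q=fit(d,(285,188,337,232),.018,.06,170,"tee")
# tee: run dir a, branch dir b (heading 197); extents -> run axis, branch axis
a=np.radians(16.5+90);A=np.array([np.cos(a),np.sin(a)]);B=np.array([-np.cos(np.radians(16.5)),-np.sin(np.radians(16.5))])
c=np.array([.467,-.1481])
# rect spans b from -30 to +50 (mid +10)
g=c+B*(.015-.010);print("grip",g,"branch px check")
q=Q[:,:2]-c;t=q@B*1000+10;s=q@A*1000
m=(t>12)&(t<38);print("branch centre along run",np.median(s[m]),s[m].min(),s[m].max())
to(g[0],g[1],.15,106.5)
E
```

```text
tee 665 c 467.0 -148.1 wh 79.6 110.4 ang 16.5 z [0.0311 0.0384 0.0476]
grip [ 0.4622059  -0.14952008] branch px check
branch centre along run 2.2252666600170965 -11.220102768202194 15.629425479034378
t 14.57 tcp [0.5578 0.2742 0.192 ] tilt [ 0.002  0.001 -1.   ] head 94.46 shift [ 128.3 -415.1   41.5] turn -12.04 w 0.43
shift after turn [ 212.1 -379.2   41.5]
```

Emit:
{"fn": "play_rows", "kwargs": {"rows": [[[0,0,0],[0,0,-6],0.05],[[0,0,0],[0,0,-6],0.05],[[0.02,-0.036,0],[0,0,0],0.05],[[0.02,-0.036,0],[0,0,0],0.05],[[0.02,-0.036,0],[0,0,0],0.05],[[0.02,-0.036,0],[0,0,0],0.05],[[0.02,-0.036,0],[0,0,0],0.05],[[0.02,-0.036,0],[0,0,0],0.05],[[0.02,-0.036,0],[0,0,0],0.05],[[0.02,-0.036,0],[0,0,0],0.05]]}}

```text
time_s: 15.4
ee_pos: [0.4849, -0.049, 0.1895]
orientation: [-0.143, 0.99, -0.0, 0.0]
contact_force: [-0.1, -0.6, 0.1]
width: 0.477
grip_force: 0.0
```

Emit:
{"fn": "play_rows", "kwargs": {"rows": [[[0.018,-0.03,0],[0,0,0],0.05],[[0.018,-0.03,0],[0,0,0],0.05],[[0.016,-0.03,0.01],[0,0,0],0.05],[[0,0,0.015],[0,0,0],0.05],[[0,0,0.015],[0,0,0],0.05],[[0,0,0],[0,0,0],0.05],[[0,0,0],[0,0,0],0.05],[[0,0,0],[0,0,0],0.05],[[0,0,0],[0,0,0],0.05],[[0,0,0],[0,0,0],0.05]]}}

```text
time_s: 16.23
ee_pos: [0.462, -0.1483, 0.1497]
orientation: [-0.144, 0.99, -0.001, 0.001]
contact_force: [-0.8, -0.8, 0.2]
width: 0.476
grip_force: 0.0
```

```bash
python3 - <<'E'
from h import *
d=snap("wrist");cv2.imwrite("pics/w4.png",d["color"]);to(.4622,-.1495,.011,106.5)
P=cloud(d);g=d["color"].min(2)
m=(P[...,2]>.022)&(P[...,2]<.055)&(abs(P[...,0]-.467)<.07)&(abs(P[...,1]+.148)<.07)&(g>150)
n,l,st,_=cv2.connectedComponentsWithStats(m.astype(np.uint8));k=1+st[1:,4].argmax();print(st[k],cv2.minAreaRect(P[l==k][:,:2].astype(np.float32)*1000))
E
```

```text
t 16.28 tcp [ 0.4619 -0.1483  0.1495] tilt [ 0.001 -0.001 -1.   ] head 106.51 shift [  0.2  -1.1 138.5] turn 0.01 w 0.48
shift after turn [  0.2  -1.1 138.5]
[ 187  142  116   85 4498] ((463.0910949707031, -157.1446075439453), (73.68710327148438, 99.49464416503906), 18.50004005432129)
```

View pics/w4.png

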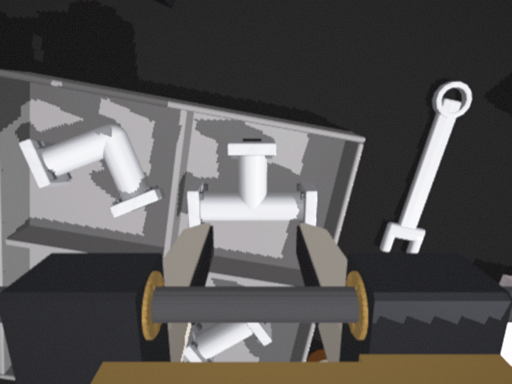

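```bash
python3 - <<'E'
from h import *
d=snap("wrist");L=ray(d,188,192,.045);Rr=ray(d,317,192,.045);b=ray(d,252,145,.045);k=ray(d,253,175,.038)
print(np.linalg.norm(L-Rr),L,Rr,b,k,np.degrees(np.arctan2(*(Rr-L)[[1,0]])))
s=r.get_state();Rm=Rot.from_quat(s["orientation"]).as_matrix()
for p in(L,Rr,b,k):print((Rm.T@(p-s["ee_pos"])*1000).round(1))
E
```

```text
0.10782167038924469 [ 0.4805197  -0.20073526  0.045     ] [ 0.44982265 -0.09737567  0.045     ] [ 0.42754249 -0.16055896  0.045     ] [ 0.45264559 -0.15234575  0.038     ] 106.54104266373356
[ -3.  -55.5 104.4]
[ -2.9  52.3 104.3]
[ 36.4  -1.9 104.3]
[ 10.   -1.2 111.3]
```

The tee is centred: branch axis at x px about 252, run ends at 188 and 317 (108 mm, as it should be). I'll descend with shifts of +3 and -1.5 mm.

Emit:
{"fn": "play_rows", "kwargs": {"rows": [[[0.003,-0.0015,0.02],[0,0,0],0.05],[[0,0,0.025],[0,0,0],0.05],[[0,0,0.025],[0,0,0],0.05],[[0,0,0.025],[0,0,0],0.05],[[0,0,0.02],[0,0,0],0.05],[[0,0,0.014],[0,0,0],0.05],[[0,0,0.009],[0,0,0],0.05],[[0,0,0],[0,0,0],0.05],[[0,0,0],[0,0,0],0.05],[[0,0,0],[0,0,0],1]], "newtons": 50}}

```text
time_s: 17.17
ee_pos: [0.4597, -0.1512, 0.0116]
orientation: [-0.143, 0.99, -0.001, 0.001]
contact_force: [0.6, -0.6, -0.3]
width: 0.444
grip_force: 0.0
```

Emit:
{"fn": "play_rows", "kwargs": {"rows": [[[0,0,0],[0,0,0],1],[[0,0,0],[0,0,0],1],[[0,0,0],[0,0,0],1],[[0,0,0],[0,0,0],1],[[0,0,0],[0,0,0],1],[[0,0,0],[0,0,0],1],[[0,0,0],[0,0,0],1],[[0,0,0],[0,0,0],1],[[0,0,0],[0,0,0],1],[[0,0,0],[0,0,0],1]]}}

```text
time_s: 18.0
ee_pos: [0.4596, -0.1513, 0.0116]
orientation: [-0.143, 0.99, -0.001, 0.001]
contact_force: [-0.8, -0.4, 6.1]
width: 0.269
grip_force: 50.0
```

Gripped. Next I'll lift.

Emit:
{"fn": "play_rows", "kwargs": {"rows": [[[0,0,-0.01],[0,0,0],1],[[0,0,-0.02],[0,0,0],1],[[0,0,-0.025],[0,0,0],1],[[0,0,-0.025],[0,0,0],1],[[0,0,-0.025],[0,0,0],1],[[0,0,-0.025],[0,0,0],1],[[0,0,-0.025],[0,0,0],1],[[0,0,-0.025],[0,0,0],1],[[0,0,-0.015],[0,0,0],1],[[0,0,0],[0,0,0],1]]}}

```text
time_s: 18.83
ee_pos: [0.46, -0.1513, 0.209]
orientation: [-0.143, 0.99, -0.002, 0.002]
contact_force: [0.7, -1.0, -3.7]
width: 0.269
grip_force: 50.0
```

```bash
python3 - <<'E'
from h import *
s=r.get_state();print(s["contact_force"],s["wrist_torque"])
d=snap("top");P=cloud(d);g=d["color"].min(2)
m=(P[...,2]>.036)&(P[...,2]<.07)&(P[...,0]>.48)&(P[...,0]<.64)&(P[...,1]>.13)&(P[...,1]<.33)&(g>100)
n,l,st,_=cv2.connectedComponentsWithStats(m.astype(np.uint8));k=1+st[1:,4].argmax();print(st[k],cv2.minAreaRect(P[l==k][:,:2].astype(np.float32)*1000),np.median(P[l==k][:,2]))
# yaw-only tcp targets: tee grasped at yt=16.6, run axis at yt=-10 ->26.6 behind; tray-local (-4,-29)
u=np.radians(4.5);c=np.array([.5605,.2255]);g=c+np.array([[np.cos(u),-np.sin(u)],[np.sin(u),np.cos(u)]])@np.array([-.006,-.029]);print(g)
to(g[0],g[1],.2,94.5)
E
```

```text
[ 0.70143318 -1.0324233  -3.73998778] [-0.0078483   0.01365024  0.02039763]
[136 155  20  49 499] ((559.1297607421875, 276.12860107421875), (120.9914779663086, 40.957950592041016), 4.496581077575684) 0.04771207191982829
[0.55679381 0.19611864]
t 18.88 tcp [ 0.4591 -0.1509  0.2068] tilt [ 0.002 -0.001 -1.   ] head 106.46 shift [-192.   305.1    6.6] turn 11.96 w 0.27
shift after turn [-124.6  338.3    6.6]
```

Emit:
{"fn": "play_rows", "kwargs": {"rows": [[[0,0,0],[0,0,6],1],[[0,0,0],[0,0,6],1],[[-0.008,0.02,0],[0,0,0],1],[[-0.012,0.033,0],[0,0,0],1],[[-0.012,0.033,0],[0,0,0],1],[[-0.012,0.033,0],[0,0,0],1],[[-0.012,0.033,0],[0,0,0],1],[[-0.012,0.033,0],[0,0,0],1],[[-0.012,0.033,0],[0,0,0],1],[[-0.012,0.033,0],[0,0,0],1]]}}

```text
time_s: 19.72
ee_pos: [0.5295, 0.1084, 0.2032]
orientation: [-0.039, 0.999, 0.0, -0.002]
contact_force: [0.6, -1.3, -4.9]
width: 0.265
grip_force: 50.0
```

Emit:
{"fn": "play_rows", "kwargs": {"rows": [[[-0.012,0.033,0],[0,0,0],1],[[-0.012,0.033,0],[0,0,0],1],[[-0.008,0.02,0],[0,0,0],1],[[0,0,0.01],[0,0,0],1],[[0,0,0.02],[0,0,0],1],[[0,0,0.02],[0,0,0],1],[[0,0,0.02],[0,0,0],1],[[0,0,0.01],[0,0,0],1],[[0,0,0],[0,0,0],1],[[0,0,0],[0,0,0],1]]}}

```text
time_s: 20.55
ee_pos: [0.5553, 0.1943, 0.1244]
orientation: [-0.039, 0.999, -0.0, -0.002]
contact_force: [0.3, 0.3, -4.3]
width: 0.27
grip_force: 50.0
```

```bash
python3 - <<'E'
from h import *
to(.557,.196,.0215,94.5)
d=snap("wrist");cv2.imwrite("pics/w5.png",d["color"])
E
```

```text
t 20.55 tcp [0.5553 0.1943 0.1244] tilt [-0.003 -0.001 -1.   ] head 94.43 shift [ -2.1   1.6 102.9] turn -0.07 w 0.27
shift after turn [ -2.1   1.6 102.9]
```

View pics/w5.png

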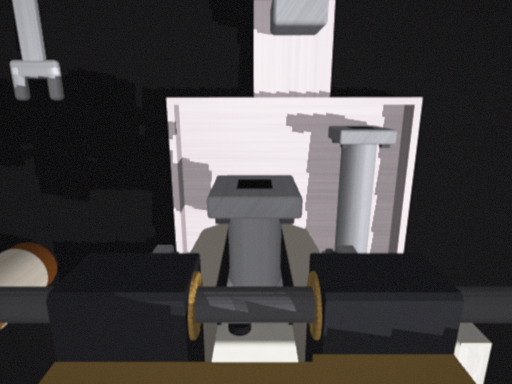

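The pipe lies in the tray at (355,195), and the tee is over the free half. I'll lower it.

Emit:
{"fn": "play_rows", "kwargs": {"rows": [[[-0.001,0.001,0.015],[0,0,0],1],[[0,0,0.02],[0,0,0],1],[[0,0,0.02],[0,0,0],1],[[0,0,0.02],[0,0,0],1],[[0,0,0.012],[0,0,0],1],[[0,0,0.008],[0,0,0],1],[[0,0,0.003],[0,0,0],1],[[0,0,0],[0,0,0],1],[[0,0,0],[0,0,0],1],[[0,0,0],[0,0,0],1]]}}

```text
time_s: 21.43
ee_pos: [0.5584, 0.1961, 0.029]
orientation: [-0.039, 0.999, 0.0, 0.001]
contact_force: [-0.0, -0.6, -5.4]
width: 0.267
grip_force: 50.0
```

Emit:
{"fn": "play_rows", "kwargs": {"rows": [[[0,0,0.003],[0,0,0],1],[[0,0,0.002],[0,0,0],1],[[0,0,0.002],[0,0,0],1],[[0,0,0.001],[0,0,0],1],[[0,0,0.001],[0,0,0],1],[[0,0,0],[0,0,0],1],[[0,0,0],[0,0,0],1],[[0,0,0],[0,0,0],1],[[0,0,0],[0,0,0],1],[[0,0,0],[0,0,0],1]]}}

```text
time_s: 22.27
ee_pos: [0.5591, 0.1961, 0.0206]
orientation: [-0.039, 0.999, 0.0, 0.002]
contact_force: [-0.7, 0.7, 5.5]
width: 0.265
grip_force: 50.0
```

Emit:
{"fn": "play_rows", "kwargs": {"rows": [[[0,0,0],[0,0,0],0.14],[[0,0,0],[0,0,0],0.14],[[0,0,0],[0,0,0],0.14],[[0,0,0],[0,0,0],0.14],[[0,0,-0.01],[0,0,0],0.14],[[0,0,-0.025],[0,0,0],0.14],[[0,0,-0.03],[0,0,0],0.14],[[0,0,-0.03],[0,0,0],-0.3],[[0,0,-0.03],[0,0,0],-0.3],[[0,0,-0.015],[0,0,0],-0.3]]}}

```text
time_s: 23.1
ee_pos: [0.5589, 0.1963, 0.1635]
orientation: [-0.039, 0.999, 0.0, 0.003]
contact_force: [0.4, 0.6, 0.1]
width: 0.601
grip_force: 0.0
```

```bash
python3 - <<'E'
from h import *
to(.4255,.214,.125,94.5)
E
```

```text
t 23.1 tcp [0.5589 0.1963 0.1635] tilt [ 0.006  0.001 -1.   ] head 94.47 shift [131.8  28.1  37.7] turn -0.03 w 0.6
shift after turn [131.8  28.1  37.7]
```

Emit:
{"fn": "play_rows", "kwargs": {"rows": [[[0.022,0.005,0],[0,0,0],-0.3],[[0.022,0.005,0],[0,0,0],-0.3],[[0.022,0.005,0],[0,0,0],-0.3],[[0.022,0.005,0],[0,0,0],-0.3],[[0.022,0.005,0],[0,0,0],-0.3],[[0.022,0.003,0],[0,0,0],-0.3],[[0,0,0.012],[0,0,0],-0.3],[[0,0,0.02],[0,0,0],-0.3],[[0,0,0.006],[0,0,0],-0.3],[[0,0,0],[0,0,0],-0.3]]}}

```text
time_s: 23.93
ee_pos: [0.4222, 0.2133, 0.1198]
orientation: [-0.039, 0.999, -0.0, -0.001]
contact_force: [-0.9, 0.1, -0.1]
width: 0.652
grip_force: 0.0
```

```bash
python3 - <<'E'
from h import *
to(.4255,.214,.025,94.5)
d=snap("top");cv2.imwrite("pics/t3.png",cv2.resize(d["color"][40:260,80:410],(792,528)))
E
```

```text
t 23.93 tcp [0.4222 0.2133 0.1198] tilt [-0.003 -0.001 -1.   ] head 94.46 shift [-3.6  0.5 94.8] turn -0.04 w 0.65
shift after turn [-3.6  0.5 94.8]
```

View pics/t3.png

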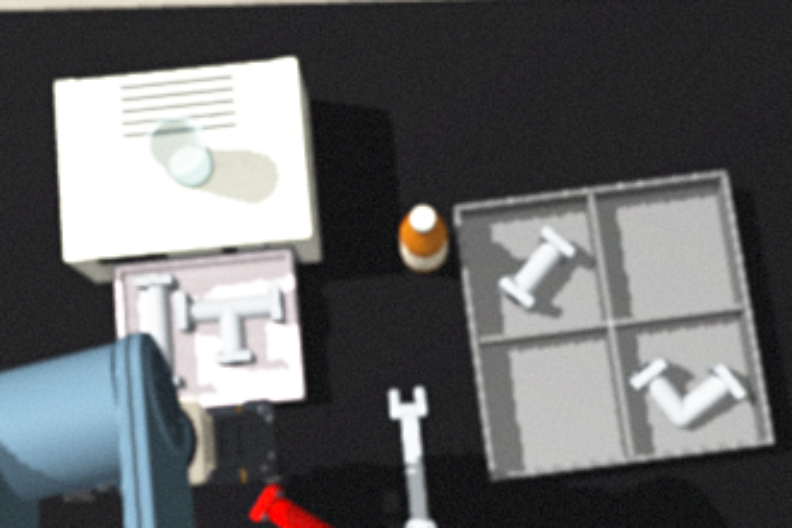

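Both pieces lie flat in the tray, with the pipe at (155,320) and the tee at (232,315). The bin keeps the short pipe and the elbow. Next I'll grip the handle.

Emit:
{"fn": "play_rows", "kwargs": {"rows": [[[-0.003,0,0.014],[0,0,0],-0.3],[[0,0,0.02],[0,0,0],-0.3],[[0,0,0.02],[0,0,0],-0.3],[[0,0,0.02],[0,0,0],-0.3],[[0,0,0.015],[0,0,0],-0.3],[[0,0,0.006],[0,0,0],0],[[0,0,0],[0,0,0],1],[[0,0,0],[0,0,0],1],[[0,0,0],[0,0,0],1],[[0,0,0],[0,0,0],1]], "newtons": 50}}

```text
time_s: 24.82
ee_pos: [0.4276, 0.2138, 0.0269]
orientation: [-0.039, 0.999, -0.0, 0.001]
contact_force: [1.5, -2.1, 1.4]
width: 0.383
grip_force: 50.0
```

Emit:
{"fn": "play_rows", "kwargs": {"rows": [[[0,0,0],[0,0,0],1],[[0,0,0],[0,0,0],1],[[0,0,0],[0,0,0],1],[[0,0,0],[0,0,0],1],[[0,0,0],[0,0,0],1],[[0,0,0],[0,0,0],1],[[0,0,0],[0,0,0],1],[[0,0,0],[0,0,0],1],[[0,0,0],[0,0,0],1],[[0,0,0],[0,0,0],1]]}}

```text
time_s: 25.65
ee_pos: [0.4276, 0.2138, 0.0268]
orientation: [-0.039, 0.999, -0.0, 0.001]
contact_force: [0.0, -2.9, 6.5]
width: 0.383
grip_force: 50.0
```

```bash
python3 - <<'E'
from h import *
to(.4255+.1545,.2136+.0122,.025,94.5)
E
```

```text
t 25.65 tcp [0.4276 0.2138 0.0268] tilt [ 0.003  0.    -1.   ] head 94.47 shift [-1.529e+02  1.000e-01  2.200e+00] turn -0.03 w 0.38
shift after turn [-152.9    0.     2.2]
```

Emit:
{"fn": "play_rows", "kwargs": {"rows": [[[-0.003,0,0],[0,0,0],1],[[-0.006,0,0],[0,0,0],1],[[-0.009,0,0],[0,0,0],1],[[-0.01,0,0],[0,0,0],1],[[-0.01,0,0],[0,0,0],1],[[-0.01,0,0],[0,0,0],1],[[-0.01,0,0],[0,0,0],1],[[-0.01,0,0],[0,0,0],1],[[-0.01,0,0],[0,0,0],1],[[-0.01,0,0],[0,0,0],1]]}}

```text
time_s: 26.48
ee_pos: [0.5149, 0.2206, 0.0268]
orientation: [-0.039, 0.999, -0.0, 0.0]
contact_force: [-1.6, -1.5, 7.1]
width: 0.384
grip_force: 50.0
```

Emit:
{"fn": "play_rows", "kwargs": {"rows": [[[-0.01,0,0],[0,0,0],1],[[-0.01,0,0],[0,0,0],1],[[-0.01,0,0],[0,0,0],1],[[-0.01,0,0],[0,0,0],1],[[-0.008,0,0],[0,0,0],1],[[-0.006,0,0],[0,0,0],1],[[-0.004,0,0],[0,0,0],1],[[-0.002,0,0],[0,0,0],1],[[0,0,0],[0,0,0],1],[[0,0,0],[0,0,0],1]]}}

```text
time_s: 27.32
ee_pos: [0.5754, 0.2254, 0.0268]
orientation: [-0.039, 0.999, 0.0, 0.001]
contact_force: [2.6, -2.0, 5.3]
width: 0.385
grip_force: 50.0
```

Emit:
{"fn": "play_rows", "kwargs": {"rows": [[[-0.002,0,0],[0,0,0],1],[[-0.002,0,0],[0,0,0],1],[[-0.002,0,0],[0,0,0],1],[[-0.001,0,0],[0,0,0],1],[[-0.001,0,0],[0,0,0],1],[[0,0,0],[0,0,0],1],[[0,0,0],[0,0,0],1],[[0,0,0],[0,0,0],1],[[0,0,0],[0,0,0],1],[[0,0,0],[0,0,0],1]]}}

```text
time_s: 28.15
ee_pos: [0.5802, 0.2258, 0.0268]
orientation: [-0.039, 0.999, -0.0, -0.001]
contact_force: [-6.9, -2.8, 12.7]
width: 0.383
grip_force: 50.0
```

Emit:
{"fn": "play_rows", "kwargs": {"rows": [[[-0.002,0,0],[0,0,0],1],[[0,0,0],[0,0,0],1],[[0,0,0],[0,0,0],1],[[-0.002,0,0],[0,0,0],1],[[0,0,0],[0,0,0],1],[[0,0,0],[0,0,0],1],[[0,0,0],[0,0,0],1],[[0,0,0],[0,0,0],1],[[0,0,0],[0,0,0],1],[[0,0,0],[0,0,0],1]]}}

```text
time_s: 28.98
ee_pos: [0.5804, 0.2258, 0.0267]
orientation: [-0.039, 0.999, -0.001, -0.005]
contact_force: [-17.0, -4.7, 20.9]
width: 0.38
grip_force: 50.0
```

Force rises with no further travel, so the tray is home. I'll release and lift away.

Emit:
{"fn": "play_rows", "kwargs": {"rows": [[[0,0,0],[0,0,0],-0.3],[[0,0,0],[0,0,0],-0.3],[[0,0,0],[0,0,0],-0.3],[[0,0,0],[0,0,0],-0.3],[[0.004,0,-0.01],[0,0,0],-0.3],[[0,0,-0.025],[0,0,0],-0.3],[[0,0,-0.035],[0,0,0],-0.3],[[0,0,-0.035],[0,0,0],-0.3],[[0,0,-0.035],[0,0,0],-0.3],[[0,0,-0.03],[0,0,0],-0.3]]}}

```text
time_s: 29.82
ee_pos: [0.582, 0.2261, 0.1988]
orientation: [-0.039, 0.999, 0.0, 0.001]
contact_force: [0.6, 0.3, -1.1]
width: 0.65
grip_force: 0.0
```

Emit:
{"fn": "play_rows", "kwargs": {"rows": [[[0.02,0,0],[0,0,0],-0.3],[[0.03,0,0],[0,0,0],-0.3],[[0.03,0,0],[0,0,0],-0.3],[[0.03,0,0],[0,0,0],-0.3],[[0.03,0,0],[0,0,0],-0.3],[[0.02,0,0],[0,0,0],-0.3],[[0,0,0],[0,0,0],-0.3],[[0,0,0],[0,0,0],-0.3],[[0,0,0],[0,0,0],-0.3],[[0,0,0],[0,0,0],-0.3]]}}

```text
time_s: 30.65
ee_pos: [0.4238, 0.2136, 0.196]
orientation: [-0.039, 0.999, 0.0, 0.001]
contact_force: [0.2, 0.3, -0.2]
width: 0.652
grip_force: 0.0
```

```bash
python3 - <<'E'
from h import *
for n in("top","wrist"):
    d=snap(n);P=cloud(d);m=(P[...,2]>.045)&(P[...,2]<.062)&(P[...,0]>.52)&(P[...,0]<.607)&(abs(P[...,1]-.226)<.035)
    print(n,m.sum(),cv2.minAreaRect(P[m][:,:2].astype(np.float32)*1000) if m.sum()>3 else 0)
    f=(P[...,2]>.08)&(P[...,2]<.1)&(P[...,0]>.6)&(P[...,0]<.66)&(abs(P[...,1]-.23)<.06);print("hood face x",np.nanmedian(P[f][:,0]) if f.any() else None)
    if n=="top":cv2.imwrite("pics/t4.png",cv2.resize(d["color"][40:260,80:410],(792,528)))
E
```

```text
top 122 ((580.8815307617188, 227.0602569580078), (20.937335968017578, 36.37329864501953), 5.787008762359619)
hood face x 0.6354471597860707
wrist 131 ((583.939208984375, 225.96258544921875), (5.648768424987793, 35.47735595703125), 3.934180498123169)
hood face x None
```

View pics/t4.png

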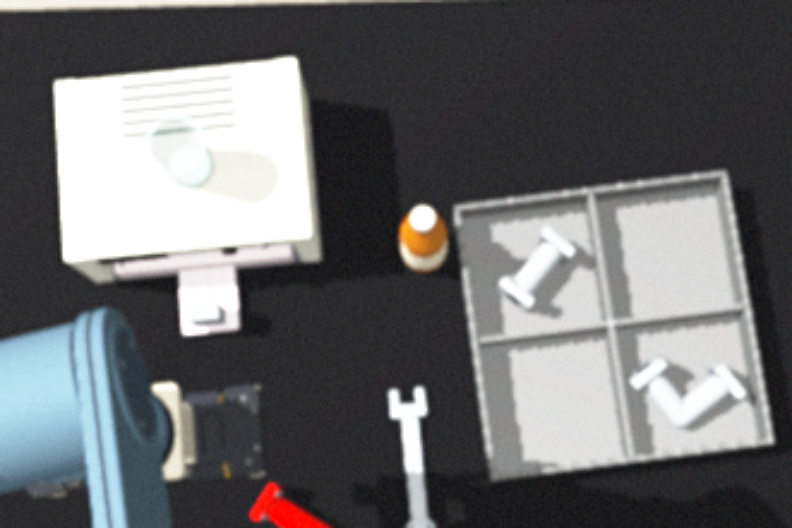

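The handle at (207,312) is 55 mm from the hood face, so the tray is home. The beaker, bottle and wrench haven't moved.

```bash
python3 -c "
from station import workorder
print(workorder.hand_in())"
```

```text
the job is handed in; nothing more can be done
None
```

The job is handed in: the tee and the long pipe lie flat in the tray, and the tray is fully home under the hood. The short pipe and elbow are still in the bin, the bottle, beaker and wrench haven't moved, and it took about 31 s of the 72 s allowed.

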